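# Show the filter plate to the inspection camera

### The arm

A 7-joint arm with a two-finger parallel gripper is mounted at the origin on the work surface. World frame = base frame: x ahead of the robot, y to its left, z up, the work surface at z = 0. Lengths are in m, angles in rad, forces in N, time in s.
With the tool pointing down it reaches from about 0.425 to 0.8 m from the base axis. Payload 8.3 kg.
Tool frame: the origin (TCP) lies on the mounting face of the last link; the fingertips stand tip_extent ahead of it and the grasp point (between the pads) lies 155 mm ahead of it (tip_extent is the distance from the TCP to the fingertips, in m); x points along the fingers, y is the direction in which the jaws open and shut, and the axes are right-handed (so a half turn about x gives the same grasp; the last joint's range is limited). The gripper opens to 85 mm and grips with 20 to 120 N. Pads are 22 mm wide; open, the fingers measure 114 mm over their backs; the gripper's body (76 mm by 85 mm) begins 54 mm behind the grasp point. The pads swing forward as they close: fully open they stand 13 mm farther back than shut.
Start: joints at [1.093, 0.383, 0.016, 1.37, -0.006, 1.388, -0.046], TCP at [0.252, -0.572, 0.405] pointing down, gripper open.
Joint ranges: [-2.95, 2.95], [-0.25, 2.06], [-1.52, 1.56], [0.18, 2.33], [-1.44, 4.58], [0.02, 2.06], [-3.01, 3.01]. Speed limits (rad/s): [2.39, 2.39, 3.01, 3.01, 3.14, 3.14, 3.14].

### API

Orientations are given as a unit quaternion [x, y, z, w].
In Python, from rig import observe, read_camera, close_job, cut_out, tip_extent gives the robot as it stands.
- The arm moves only by the tool drive_tool, never from a script. Its argument "motion" is a list of rows, each a list of 6 numbers: the shift along the tool's x, y, z normalised to -1 to 1, where 1 is 0.25 m, then the turn, a rotation vector about the tool's x, y, z normalised to -1 to 1, where 1 is 0.5 rad. A call has 1 to 10 rows; each row is the pose to reach, as a shift and turn from the pose measured when the call began, along the tool's axes at that moment; what a row does not reach only later rows make up. A row lasts 1/12 s, in which the tool goes at most 41.7 mm and 7.16 degrees, less where a joint would pass 70% of its speed; a pose out of reach is approached as far as the arm can. A call with a number of a shift or a turn outside -1 to 1 is refused whole. A call with a gripper value outside its range is refused whole. "fingers" is the closure, from 0 (fully open) to 1 (shut), set as the call begins (left out, the last holds). The fingers move at their own pace and stop on an object; "force" is the grip in N (left out, the last holds). Time passes only in rows, so rows that repeat a pose let the fingers close. It gives the time, the measured TCP pose, the force and the opening at its end, in the units of the state.
- observe(): the state, without advancing time (a new reading comes with each control period).
- read_camera(name): name is "side" or "top" or "wrist"; returns a dict with "frame" (480x640x3 uint8, blue, green, red), "vertical_fov" (degrees; the focal length in pixels is half the picture's height over the tangent of half this angle, whatever the lens; pixels are square), "cx", "cy" (the principal point, pixels), "k1" (the pictures are not rectified: a ray, as slopes to the right and down, at radius r is drawn at 1 + k1 r^2 times it, then the intrinsics apply), "xyz" and "rotation" of the camera in the world. Camera axes: x right, y up, looking along -z (the intrinsics and any distortion apply to the point x, -y, -z); pixel columns grow to the right and rows downward; lengths in m; the calibration is good to about 2 mm. A picture is of the moment at which its call begins. There is no depth.
- close_job(): hands the job in, once; it reports no verdict.
Trained networks look in a picture, given as the dict that the camera call returned (one of the last four; its "shot" number tells which), for a name from the list of things; names that differ only in an ending like _2 or _b are one class to them, and where a whole thing is asked for, a point or a joint stands for the part that bears it (a point fixed in the world has none). Each returns a list of dicts, best first, with "conf" (0 to 1); they miss things now and then, are a little off and sometimes report something else, mostly with a low value. They report only what shows in the picture. A call takes as long as a camera call. They do not tell look-alikes from the thing itself.
- cut_out(picture, query): "pixels" (480x640 bool, what is visible of it) and "location" ([column, row] in pixels, amid what is visible of it).
The state is a dict: "time_s": time; "joint_pos": joint angles; "dq": joint speeds; "tau": joint torques, N m; "tool_pos": TCP position; "tcp_rot": TCP orientation; "force": force on the tool from outside, world axes, zero at the start; "torque": the same for the moment, N m; "gripper_width": opening from 0.0 (shut) to 1.0 (fully open).
Only numpy, scipy, OpenCV 4.12 (cv2) and the standard library are available. Lean on these libraries where they do the work, as an engineer would, in place of code of your own. Each camera call takes 0.05 s, during which the arm holds its last target. There are 200 camera calls.

### The job

Lift the cover flap of the steel filter box well open, until it stands about upright, and draw the filter plate (the one with the wide grip tab) straight up out of its slot; leave the blanking plate with the narrow tab where it is. Hold the filter plate upright and centred about 9 cm in front of the inspection camera's lens, first with its ribbed face square to the lens for a second, then turn it a quarter turn, either way, so that a narrow side edge points at the lens, and finish like that, still holding it in the air. Do not touch the camera, and do not disturb the jars, the white carton or the wrench.

Things in the scene. Friction and masses are not known exactly. Their poses are not given: they have to be found in the camera images.
- filter_box: Open-topped steel box fixed to the table, 116 (x) x 160 (y) x 108 mm high, walls 10 mm (x ends) and 6 mm (y sides), floor 10 mm; origin under its centre. Two plate slots run along its x, at its y = -32 and +13 mm; which plate stands in which varies. A slot is 9 mm wide, between end rails that reach 55 mm above the table. The flap's hinge is on its +y rim, the handle at its -y side.
- flap (a joint): Cover flap, an aluminium plate 120 x 162 x 4 mm, 0.28 kg, with a bar handle. Angle in rad: 0 shut on the rim (starts at 0 to 0.12); grows as the handle side (the box's -y) is lifted; 1.57 upright; stops at 2.0. Stiff hinge (0.32 N m friction): it stays where it is left. Lifting at the handle takes about 4 N.
- flap_handle (a point): Middle of the flap's bar handle: a round steel bar, 12 mm thick, parallel to the hinge (the box's x), 64 mm free between its two posts; its centre is 40 mm above the flap's outer face. 145 mm from the hinge across the flap (toward the box's -y) and 44 mm above the hinge when shut. Its axes turn with the flap.
- flap_hinge (a point): Middle of the hinge line, on the box's +y rim, 108.5 mm above the table; the line runs along the box's x.
- filter: Filter plate, loose perforated steel, about 0.2 kg, upright in a slot under the flap, axes as the box's: 90 (x) x 6 (y) x 60 mm high, plus a grip tab on the middle of its top edge, 44 (x) x 10 (y) x 28 mm high. Origin at the middle of its bottom edge, 10 mm above the table at the start; z up. Its -y face has three upright ribs 5 mm proud (ribbed face); its +y face is smooth.
- filter_tab (a point): Point to grip in the filter plate's tab, 78 mm above the plate's bottom edge, 10 mm below the tab's top; grip across the 10 mm thickness (the plate's y).
- filter_center (a point): Centre of the filter plate's face, 30 mm above its bottom edge (48 mm below filter_tab).
- filter_ribs_out (a point): Imaginary point 93 mm out from the filter plate's centre on its ribbed (-y) side; it shows which way the ribbed face looks.
- blank: Blanking plate, loose, plain solid steel, standing in the other slot: 90 x 6 x 60 mm with a narrow tab 16 x 10 x 22 mm on its top. Origin at the centre of its bottom edge. To be left in its slot.
- camera: Inspection camera fixed on a small stand: 90 x 90 mm foot, post, grey head 60 x 50 x 50 mm whose centre is 160 mm and top 185 mm above the table; origin at the centre of its underside; the lens looks along its -x, level.
- camera_lens (a point): Front of the camera's black lens (38 mm across), 45 mm from the camera's origin along its -x, 160 mm above the table. Axes as the camera's.
- camera_spot (a point): Point in the air 90 mm straight in front of the lens, 160 mm above the table: where the centre of the filter plate is to be shown. Axes as the camera's.
- jar0: The first of four loose glass jars with a maroon cap, 64 mm across, 88 mm high; origin under its centre. A bystander.
- jar1: The second of four loose glass jars with a maroon cap, 64 mm across, 88 mm high; origin under its centre. A bystander.
- jar2: The third of four loose glass jars with a maroon cap, 64 mm across, 88 mm high; origin under its centre. A bystander.
- jar3: The fourth of four loose glass jars with a maroon cap, 64 mm across, 88 mm high; origin under its centre. A bystander.
- carton: Loose white carton, 140 x 100 x 70 mm, origin under its centre. A bystander.
- wrench: Loose steel wrench lying flat, about 180 mm long. A bystander.
Mind the look-alikes: they are no part of the job. What is shaped like the filter_box but pink is not meant.

How it is judged:
By the outcome, as a careful person would: the job done as asked, in the order asked, and still so for the second after the job is handed in, while the arm keeps its last pose, push and grip.
It also fails if it takes over 61 s, if anything falls off the work surface, if the arm or the gripper's body presses on something with over 40 N, if the wrist force passes 120 N, or if a joint passes its speed limit or range.

## Working session

There is one attempt and no reset: what is moved stays moved. The work goes in short steps, Python scripts to look and compute and a tool call to move; the robot and the scene stay as the last step left them, time stands still between calls to the robot, and variables do not carry over. Pictures are saved under pics/ and viewed, about 8 in all and at most 12, crops included, and the job is handed in when it is done.

Besides the shell and the picture viewer there is one more tool, called as name(argument=value, ...), one argument or row to a line, values as JSON. drive_tool: Moves the arm, as the interface text tells. Scaled input: -1 to 1 covers 0.25 m each way for a shift and 0.5 rad each way for a turn. Its arguments: {"type":"object","properties":{"motion":{"type":"array","items":{"type":"array","items":{"type":"number"}}},"fingers":{"type":"number"},"force":{"type":"number"}},"required":["motion"]}

```bash
mkdir -p pics; ls; cat > h.py <<'E'
import numpy as np, cv2
from scipy.spatial.transform import Rotation as R
from rig import observe, read_camera, close_job, cut_out, tip_extent
def K(p):
    f=240/np.tan(np.radians(p["vertical_fov"])/2); return f
def Rm(p):
    r=np.array(p["rotation"]); return r if r.shape==(3,3) else R.from_quat(r).as_matrix()
def ray(p,px):
    f=K(p); d=np.array([(px[0]-p["cx"])/f,(px[1]-p["cy"])/f]); s=d.copy()
    for _ in range(20): s=d/(1+p["k1"]*(s@s))
    v=Rm(p)@np.array([s[0],-s[1],-1]); return np.array(p["xyz"]),v/np.linalg.norm(v)
def at_z(p,px,z):
    o,v=ray(p,px); return o+v*(z-o[2])/v[2]
def proj(p,X):
    c=Rm(p).T@(np.array(X)-np.array(p["xyz"])); s=np.array([c[0],-c[1]])/-c[2]
    s=s*(1+p["k1"]*(s@s)); return s*K(p)+[p["cx"],p["cy"]]
def tri(a,b):
    A=np.zeros((3,3));B=np.zeros(3)
    for o,v in (a,b):
        M=np.eye(3)-np.outer(v,v);A+=M;B+=M@o
    return np.linalg.solve(A,B)
E
python3 - <<'E'
from h import *
print(tip_extent, observe())
ims=[]
for n in ("side","top"):
    p=read_camera(n); print(n,{k:p[k] for k in p if k!="frame"}); cv2.imwrite(f"pics/{n}0.png",p["frame"])
    for q in ["filter_box","flap_handle","camera","camera_lens","filter","carton","wrench","jar0"]:
        print(q,[(round(d["conf"],2),np.round(d["location"]).tolist(),int(d["pixels"].sum())) for d in cut_out(p,q)])
E
```

```text
pics
0.1734 {'time_s': 0.0, 'joint_pos': array([ 1.09305627,  0.38426212,  0.01638706,  1.37118341, -0.00630815,
        1.38818968, -0.04649872]), 'dq': array([ 0.00140813,  0.000367  , -0.00087575,  0.00026945, -0.00064876,
       -0.00066228,  0.00121952]), 'tau': array([-5.17039716e-04, -6.27583408e+01,  8.43918957e-01, -3.71820939e+01,
        1.63912412e-02,  1.42319599e-02, -9.39979145e-06]), 'tool_pos': array([ 0.25186837, -0.57182073,  0.40365044]), 'tcp_rot': array([-0.69178913, -0.14632331,  0.69210329, -0.14494935]), 'force': array([ 0.32587605,  0.98525884, -0.07925717]), 'torque': array([ 0.01214528,  0.07515774, -0.02400438]), 'gripper_width': 1.003206780592636}
side {'vertical_fov': 54.26316099417633, 'cx': 321.8581192075227, 'cy': 235.66576832954024, 'k1': -0.01477888450606108, 'xyz': array([0.1986771 , 0.75317514, 0.80247139]), 'rotation': array([-0.08605769,  0.40320319,  0.89299486, -0.18050333]), 'shot': 1}
filter_box [(0.97, [270.0, 420.0], 10265), (0.94, [292.0, 296.0], 6943), (0.73, [405.0, 347.0], 7942)]
flap_handle [(0.96, [290.0, 281.0], 4099), (0.93, [409.
[... 504 characters left out ...]
24735, -0.06210151, -0.69923979,  0.71003862]), 'shot': 2}
filter_box [(0.91, [156.0, 272.0], 4212), (0.77, [264.0, 240.0], 3706), (0.55, [250.0, 339.0], 3956)]
flap_handle [(0.97, [246.0, 340.0], 3568), (0.63, [153.0, 270.0], 3330), (0.61, [260.0, 242.0], 3248)]
camera [(0.88, [454.0, 200.0], 1720)]
camera_lens [(0.76, [454.0, 202.0], 1756), (0.48, [348.0, 157.0], 632), (0.19, [259.0, 239.0], 3133)]
filter []
carton [(0.86, [191.0, 169.0], 2437)]
wrench [(0.85, [364.0, 224.0], 471), (0.58, [190.0, 169.0], 2529)]
jar0 [(0.89, [400.0, 152.0], 649), (0.72, [347.0, 157.0], 682), (0.65, [304.0, 149.0], 594), (0.56, [387.0, 288.0], 558), (0.53, [455.0, 204.0], 1723), (0.18, [262.0, 241.0], 3224)]
```

View pics/side0.png

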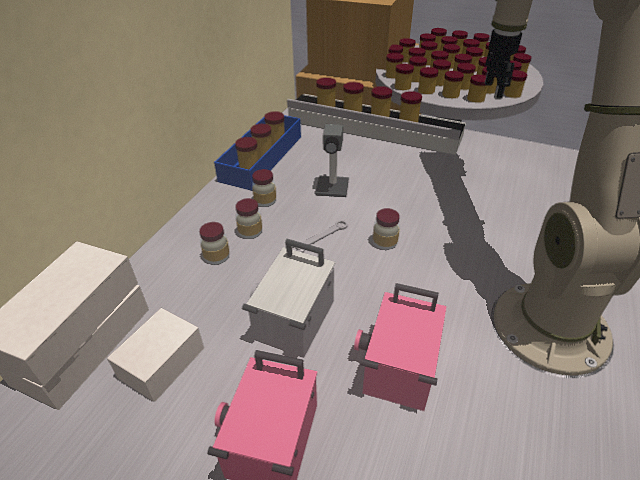

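View pics/top0.png

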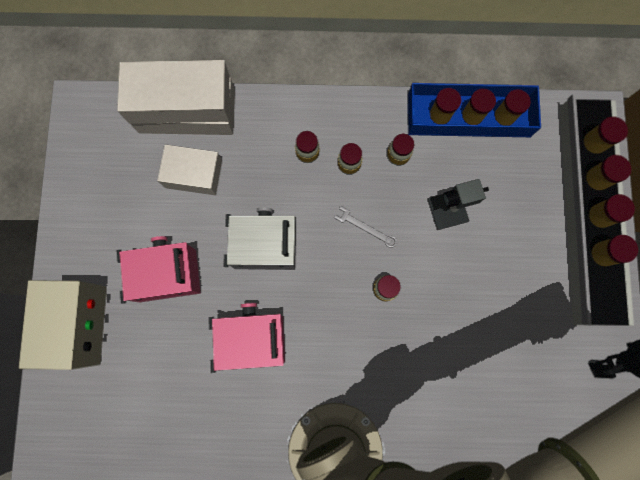

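The steel box is the grey-white one at side (292,296), top (264,240). The two pink ones, at top (156,272) and (250,339), are the look-alikes. The camera is at top (454,200), with its lens facing image-left (+y). I'll confirm in one enlarged crop.

```bash
python3 - <<'E'
from h import *
s=cv2.imread("pics/side0.png");t=cv2.imread("pics/top0.png")
def c(im,x,y,w,h,W,H): return cv2.resize(im[y:y+h,x:x+w],(W,H),interpolation=cv2.INTER_CUBIC)
a=np.hstack([c(t,215,200,100,75,400,300),c(s,240,230,100,130,231,300),np.zeros((300,169,3),np.uint8)])
b=np.hstack([c(t,420,170,80,60,400,300),c(s,300,115,60,90,200,300),np.zeros((300,200,3),np.uint8)])
cv2.imwrite("pics/crop0.png",np.vstack([a,b]))
E
```

```text
(no output)
```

View pics/crop0.png

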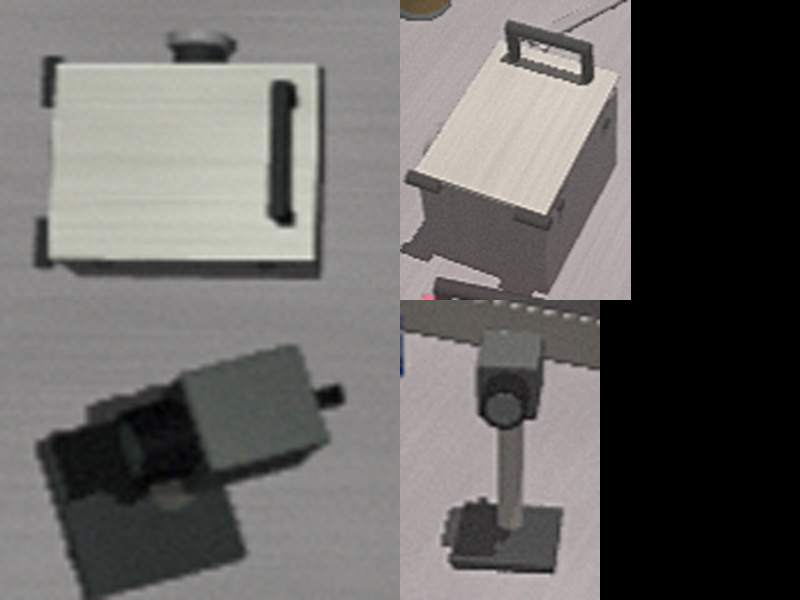

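The crop confirms the unpainted steel box: handle bar ends at top ≈(286,220)-(286,255), hinge on the left. The lens looks toward image-left and slightly down. Next I'll fit the poses.

```bash
cat > fit.py <<'E'
from h import *
from scipy.optimize import least_squares as LS
from scipy.ndimage import center_of_mass
P={n:read_camera(n) for n in ("side","top")}
def flapT(q,X): # X in flap frame: x, d across from hinge, h above hinge
    x,y,th,a=q; X=np.array(X,float)
    l=np.array([X[0],80-X[1]*np.cos(a)-X[2]*np.sin(a)*(-1)*(1),108.5+X[1]*np.sin(a)+X[2]*np.cos(a)])/1000
    c,s=np.cos(th),np.sin(th); return np.array([x+c*l[0]-s*l[1],y+s*l[0]+c*l[1],l[2]])
obs=[("top",(60,0,4),(229.2,216.2)),("top",(60,162,4),(294.2,216.2)),("top",(-60,162,4),(293.8,265)),("top",(-60,0,4),(227.5,264.5)),
("top",(0,145,46),(285.5,238)),("side",(60,0,4),(245.6,304.5)),("side",(-60,0,4),(304.1,322.2)),("side",(-60,162,4),(333.9,261.2)),
("side",(38,145,48),(287.6,241.5)),("side",(-38,145,48),(323.1,252.5))]
f=lambda q:np.concatenate([proj(P[n],flapT(q,X))-px for n,X,px in obs])
r=LS(f,[.5,.15,0,.05]);print("box x y yaw flap",r.x,np.round(r.fun,1),"handle",flapT(r.x,(0,145,44)))
def camT(q,X):
    x,y,th=q;X=np.array(X)/1000;c,s=np.cos(th),np.sin(th);return np.array([x+c*X[0]-s*X[1],y+s*X[0]+c*X[1],X[2]])
top=[(456.4,186),(479.6,179),(485.6,197.4),(462,204)]
co=[camc for camc in ((-30,25,185),(30,25,185),(30,-25,185),(-30,-25,185))]
for sw in (0,1):
  pass
# order: lens-side corners first; lens=-x. lens points world ~+y => camera +x = -y, camera +y = +x
obs2=[("top",co[0],top[0]),("top",co[1],top[1]),("top",co[2],top[2]),("top",co[3],top[3]),("side",(-45,0,160),(330.6,147.4))]
g=lambda q:np.concatenate([proj(P[n],camT(q,X))-px for n,X,px in obs2])
r2=LS(g,[.5,-.25,-1.5]);print("cam",r2.x,np.round(r2.fun,1),"lens",camT(r2.x,(-45,0,160)),"spot",camT(r2.x,(-135,0,160)))
for n,z in (("jar0",.088),("carton",.07),("wrench",.005)):
    print(n,[(round(d["conf"],2),np.round(at_z(P["top"],d["location"],z)[:2],3)) for d in cut_out(P["top"],n)])
for nm,px in (("foot",[(428,201.5),(445.5,285/5+170-0),(468.5,221),(436.5,230)]),): print([np.round(at_z(P["top"],p,0.0)[:2],3) for p in px])
E
python3 fit.py
```

```text
box x y yaw flap [0.50951648 0.18924938 0.01518315 0.02959285] [-0.8  0.6  0.2  0.3  0.2  0.3 -0.6  1.   0.1 -0.3  0.6 -0.9 -0.7 -0.1
  0.9  1.7 -0.4 -0.3 -1.6 -1.9] handle [0.51048262 0.12562209 0.15677107]
cam [ 0.62259711 -0.30562906 -1.28753233] [-1.2 -1.2 -0.2 -0.7  0.5  0.9 -0.2  0.9  0.5 -2.1] lens [ 0.61002001 -0.26242239  0.16      ] spot [ 0.58486582 -0.17600904  0.16      ]
jar0 [(0.74, array([ 0.729, -0.022])), (0.66, array([ 0.402, -0.116])), (0.65, array([ 0.766, -0.158])), (0.63, array([0.757, 0.094]))]
carton [(0.66, array([0.705, 0.385])), (0.59, array([ 0.405, -0.117]))]
wrench [(0.62, array([ 0.566, -0.088]))]
[array([ 0.644, -0.245]), array([ 0.574, -0.29 ]), array([ 0.592, -0.353]), array([ 0.566, -0.266])]
```

```bash
cat >> h.py <<'E'
def go(gp,yaw,st=None,flip=None,wp=None):
    """motion numbers to bring grasp point to gp, tool down, jaws along box y turned by yaw"""
    st=st or observe(); p=np.array(st["tool_pos"]);Rt=R.from_quat(st["tcp_rot"]).as_matrix()
    c=[]
    for s in (1,-1):
        y=s*np.array([-np.sin(yaw),np.cos(yaw),0]);x=np.array([0,0,-1.]);T=np.stack([x,y,np.cross(x,y)],1)
        c.append((np.linalg.norm(R.from_matrix(Rt.T@T).as_rotvec()),s,T))
    c=[k for k in c if flip is None or k[1]==flip]; _,s,T=min(c,key=lambda k:k[0])
    d=Rt.T@(np.array(gp)-T[:,0]*.155-p); w=R.from_matrix(Rt.T@T).as_rotvec()
    print("sgn",s,"shift",np.round(d/.25,3).tolist(),"turn",np.round(w/.5,3).tolist())
def stat():
    s=observe();Rt=R.from_quat(s["tcp_rot"]).as_matrix()
    print("t",round(s["time_s"],2),"grasp",np.round(s["tool_pos"]+.155*Rt[:,0],4),"y",np.round(Rt[:,1],3),"F",np.round(s["force"],1),"w",round(s["gripper_width"],3),"q",np.round(s["joint_pos"],2).tolist())
E
python3 - <<'E'
from h import *
stat(); go((.5105,.126,.25),.015)
for f in (1,-1): go((.5105,.126,.25),.015,flip=f)
E
```

```text
t 1.15 grasp [ 0.2519 -0.572   0.2497] y [ 0.403 -0.915 -0.   ] F [ 0.   0.1 -0.4] w 0.997 q [1.09, 0.38, 0.02, 1.37, -0.01, 1.39, -0.05]
sgn -1 shift [-0.001, -2.138, -2.072] turn [0.8, -0.0, 0.0]
sgn 1 shift [-0.001, -2.138, -2.072] turn [-5.483, -0.0, -0.0]
sgn -1 shift [-0.001, -2.138, -2.072] turn [0.8, -0.0, 0.0]
```

drive_tool(
  motion=[
    [0,-0.7,-1,0.3,0,0],
    [0,-0.7,-1,0.3,0,0],
    [0,-0.7,-1,0.3,0,0],
    [0,-0.7,-1,0.3,0,0],
    [0,-0.7,-1,0.3,0,0],
    [0,-0.7,-1,0.3,0,0],
    [0,-0.7,-1,0.3,0,0],
    [0,-0.7,-1,0.3,0,0],
  ],
  fingers=0.3,
  force=30,
)

```text
time_s: 1.82
tool_pos: [0.4138, -0.3046, 0.4052]
tcp_rot: [0.701, 0.097, -0.7, 0.096]
force: [1.2, 1.0, 1.0]
gripper_width: 0.702
```

```bash
python3 -c "
from h import *
stat(); go((.5105,.126,.25),.015)"
```

```text
t 1.82 grasp [ 0.4141 -0.3043  0.2502] y [ 0.27  -0.963 -0.001] F [1.2 1.  1. ] w 0.702 q [0.71, 0.15, -0.16, 1.67, 0.02, 1.33, -0.74]
sgn -1 shift [0.005, -1.554, -0.838] turn [0.517, -0.005, 0.003]
```

drive_tool(
  motion=[
    [0,-0.8,-0.42,0.3,0,0],
    [0,-0.8,-0.42,0.3,0,0],
    [0,-0.8,-0.42,0.3,0,0],
    [0,-0.8,-0.42,0.3,0,0],
    [0,-0.8,-0.42,0.3,0,0],
    [0,-0.8,-0.42,0.3,0,0],
    [0,-0.8,-0.42,0.3,0,0],
  ],
)

```text
time_s: 2.4
tool_pos: [0.4618, -0.0766, 0.4063]
tcp_rot: [0.707, 0.048, -0.704, 0.046]
force: [0.1, 0.6, -0.3]
gripper_width: 0.701
```

```bash
python3 -c "
from h import *
stat(); go((.5105,.126,.23),.015)"
```

```text
t 2.4 grasp [ 0.4624 -0.0761  0.2513] y [ 0.133 -0.991 -0.003] F [ 0.1  0.6 -0.3] w 0.701 q [0.44, 0.06, -0.36, 1.77, 0.02, 1.32, -1.36]
sgn -1 shift [0.089, -0.777, -0.301] turn [0.237, -0.008, 0.006]
```

drive_tool(
  motion=[
    [0.05,-0.777,-0.301,0.237,-0.008,0.006],
    [0.05,-0.777,-0.301,0.237,-0.008,0.006],
    [0.05,-0.777,-0.301,0.237,-0.008,0.006],
    [0.05,-0.777,-0.301,0.237,-0.008,0.006],
    [0.05,-0.777,-0.301,0.237,-0.008,0.006],
    [0.05,-0.777,-0.301,0.237,-0.008,0.006],
    [0.05,-0.777,-0.301,0.237,-0.008,0.006],
  ],
)

```text
time_s: 2.98
tool_pos: [0.5103, 0.1302, 0.3945]
tcp_rot: [-0.707, -0.009, 0.707, -0.007]
force: [0.1, -0.8, 0.2]
gripper_width: 0.699
```

```bash
python3 -c "
from h import *
stat(); go((.5105,.126,.157),.015)
p=read_camera('wrist');s=read_camera('side')
print({k:p[k] for k in p if k!='frame'})
for h in ((.5105,.1256,.157),(.54,.125,.157),(.48,.126,.157)): print(proj(p,h),proj(s,h))
cv2.imwrite('pics/w1.png',np.hstack([cv2.resize(p['frame'],(400,300)),cv2.resize(s['frame'][180:360,200:440],(400,300))]))"
```

```text
t 2.98 grasp [0.5102 0.1306 0.2395] y [ 0.022 -1.    -0.002] F [ 0.1 -0.8  0.2] w 0.699 q [0.15, 0.22, -0.53, 1.64, 0.11, 1.32, -1.95]
sgn -1 shift [0.33, 0.018, -0.001] turn [0.014, 0.001, 0.005]
{'vertical_fov': 70.37096008088314, 'cx': 320.34701799219175, 'cy': 238.29232675188254, 'k1': -0.020525486732787417, 'xyz': array([0.59386874, 0.13171448, 0.36403341]), 'rotation': array([-0.11647064,  0.11509088, -0.68958256,  0.70545345]), 'shot': 5}
[327.37596125 256.81127503] [304.25979315 247.15861568]
[329.70310236 213.13533605] [291.31781997 243.23253779]
[325.48889161 298.18269969] [317.95208427 251.2293717 ]
```

View pics/w1.png

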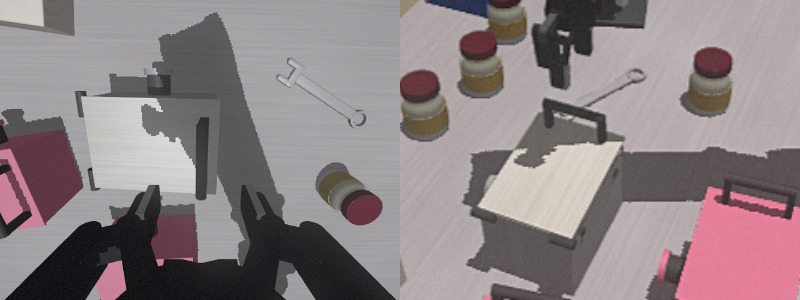

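The wrist view shows the bar at (325,253) against a predicted (327,257), so they agree within 2 mm. I'll descend and grip.

drive_tool(
  motion=[
    [0.1,0.02,0,0.014,0,0.005],
    [0.2,0.02,0,0.014,0,0.005],
    [0.28,0.02,0,0.014,0,0.005],
    [0.33,0.02,0,0.014,0,0.005],
    [0.33,0.02,0,0.014,0,0.005],
    [0.33,0.02,0,0.014,0,0.005],
  ],
)

```text
time_s: 3.58
tool_pos: [0.5108, 0.1188, 0.3119]
tcp_rot: [-0.707, -0.001, 0.708, -0.003]
force: [-0.0, 0.4, 0.2]
gripper_width: 0.705
```

drive_tool(
  motion=[
    [0,0,0,0,0,0],
    [0,0,0,0,0,0],
    [0,0,0,0,0,0],
    [0,0,0,0,0,0],
    [0,0,0,0,0,0],
    [0,0,0,0,0,0],
  ],
  fingers=1,
  force=30,
)

```text
time_s: 4.08
tool_pos: [0.5107, 0.1272, 0.3135]
tcp_rot: [0.709, 0.009, -0.706, 0.002]
force: [8.4, 30.4, -12.2]
gripper_width: 0.125
```

```bash
cat > arc.py <<'E'
from h import *
import sys
# angles to reach; hinge y,z fixed; yaw 0.015
st=observe(); Rt=R.from_quat(st["tcp_rot"]).as_matrix(); g=st["tool_pos"]+.155*Rt[:,0]
hy,hz=float(sys.argv[1]),.1085
a0=np.arctan2(g[2]-hz,hy-g[1]); r=np.hypot(g[2]-hz,hy-g[1]); ph=np.arctan2(44,145)
print("flap",round(a0-ph,3),"r",round(r,4),"(151.5)"); stat()
for a in map(float,sys.argv[2:]):
    t=np.array([g[0]-.015*(r*np.cos(a+ph)*-1+r*np.cos(a0)),hy-r*np.cos(a+ph),hz+r*np.sin(a+ph)])
    print(a,np.round(t,3),end=" "); go(t,.015,st)
E
python3 arc.py .269 .1 .2 .3 .4 .5 .6 .7 .8
```

```text
flap 0.048 r 0.149 (151.5)
t 4.08 grasp [0.5113 0.1287 0.1585] y [ 0.016 -1.    -0.009] F [  8.4  30.4 -12.2] w 0.125 q [0.14, 0.28, -0.53, 1.75, 0.14, 1.14, -1.98]
0.1 [0.511 0.131 0.166] sgn -1 shift [-0.029, -0.017, -0.003] turn [0.001, -0.008, 0.018]
0.2 [0.511 0.138 0.179] sgn -1 shift [-0.082, -0.043, -0.003] turn [0.001, -0.008, 0.018]
0.3 [0.511 0.146 0.192] sgn -1 shift [-0.133, -0.075, -0.003] turn [0.001, -0.008, 0.018]
0.4 [0.511 0.155 0.204] sgn -1 shift [-0.18, -0.111, -0.003] turn [0.001, -0.008, 0.018]
0.5 [0.511 0.165 0.215] sgn -1 shift [-0.224, -0.152, -0.004] turn [0.001, -0.008, 0.018]
0.6 [0.511 0.176 0.225] sgn -1 shift [-0.263, -0.197, -0.004] turn [0.001, -0.008, 0.018]
0.7 [0.51  0.188 0.233] sgn -1 shift [-0.297, -0.245, -0.004] turn [0.001, -0.008, 0.018]
0.8 [0.51  0.201 0.241] sgn -1 shift [-0.327, -0.297, -0.004] turn [0.001, -0.008, 0.018]
```

drive_tool(
  motion=[
    [-0.029,-0.017,0,0,0,0],
    [-0.055,-0.03,0,0,0,0],
    [-0.082,-0.043,0,0,0,0],
    [-0.108,-0.058,0,0,0,0],
    [-0.133,-0.074,0,0,0,0],
    [-0.157,-0.092,0,0,0,0],
    [-0.18,-0.11,0,0,0,0],
    [-0.18,-0.11,0,0,0,0],
  ],
)

```text
time_s: 4.75
tool_pos: [0.5103, 0.1545, 0.3607]
tcp_rot: [0.709, 0.008, -0.705, 0.002]
force: [-1.5, -5.8, 5.0]
gripper_width: 0.125
```

```bash
python3 arc.py .271 .4 .5 .6 .7 .8 .9 1 1.1 1.2
```

```text
flap 0.407 r 0.1507 (151.5)
t 4.75 grasp [0.5112 0.1558 0.2057] y [ 0.015 -1.    -0.008] F [-1.5 -5.8  5. ] w 0.125 q [0.11, 0.25, -0.54, 1.67, 0.13, 1.24, -2.02]
0.4 [0.511 0.155 0.205] sgn -1 shift [0.003, -0.003, -0.004] turn [0.001, -0.012, 0.017]
0.5 [0.511 0.165 0.216] sgn -1 shift [-0.041, -0.044, -0.004] turn [0.001, -0.012, 0.017]
0.6 [0.511 0.177 0.226] sgn -1 shift [-0.081, -0.089, -0.004] turn [0.001, -0.012, 0.017]
0.7 [0.511 0.189 0.235] sgn -1 shift [-0.115, -0.138, -0.005] turn [0.001, -0.012, 0.017]
0.8 [0.511 0.202 0.242] sgn -1 shift [-0.145, -0.191, -0.005] turn [0.001, -0.012, 0.017]
0.9 [0.51  0.216 0.249] sgn -1 shift [-0.17, -0.246, -0.005] turn [0.001, -0.012, 0.017]
1.0 [0.51  0.23  0.254] sgn -1 shift [-0.189, -0.303, -0.005] turn [0.001, -0.012, 0.017]
1.1 [0.51  0.245 0.257] sgn -1 shift [-0.202, -0.362, -0.005] turn [0.001, -0.012, 0.017]
1.2 [0.51  0.26  0.259] sgn -1 shift [-0.209, -0.422, -0.005] turn [0.001, -0.012, 0.017]
```

drive_tool(
  motion=[
    [-0.041,-0.044,0,0,0,0],
    [-0.081,-0.089,0,0,0,0],
    [-0.115,-0.138,0,0,0,0],
    [-0.145,-0.191,0,0,0,0],
    [-0.17,-0.246,0,0,0,0],
    [-0.189,-0.303,0,0,0,0],
    [-0.202,-0.362,0,0,0,0],
    [-0.202,-0.362,0,0,0,0],
  ],
)

```text
time_s: 5.42
tool_pos: [0.509, 0.2473, 0.4149]
tcp_rot: [0.711, 0.01, -0.703, 0.002]
force: [2.3, -0.4, 7.8]
gripper_width: 0.122
```

```bash
python3 arc.py .271 1.1 1.2 1.3 1.4 1.5 1.6 1.65 1.7
```

```text
flap 1.132 r 0.153 (151.5)
t 5.42 grasp [0.5109 0.2491 0.2599] y [ 0.017 -1.    -0.012] F [ 2.3 -0.4  7.8] w 0.122 q [-0.04, 0.3, -0.59, 1.51, 0.16, 1.37, -2.19]
1.1 [0.511 0.244 0.259] sgn -1 shift [0.003, 0.012, -0.007] turn [0.004, -0.024, 0.023]
1.2 [0.511 0.259 0.261] sgn -1 shift [-0.004, -0.048, -0.008] turn [0.004, -0.024, 0.023]
1.3 [0.51  0.275 0.261] sgn -1 shift [-0.005, -0.11, -0.008] turn [0.004, -0.024, 0.023]
1.4 [0.51 0.29 0.26] sgn -1 shift [0.0, -0.17, -0.008] turn [0.004, -0.024, 0.023]
1.5 [0.51  0.305 0.258] sgn -1 shift [0.012, -0.231, -0.008] turn [0.004, -0.024, 0.023]
1.6 [0.51  0.32  0.254] sgn -1 shift [0.029, -0.289, -0.008] turn [0.004, -0.024, 0.023]
1.65 [0.51  0.327 0.251] sgn -1 shift [0.04, -0.318, -0.008] turn [0.004, -0.024, 0.023]
1.7 [0.51  0.334 0.248] sgn -1 shift [0.052, -0.346, -0.008] turn [0.004, -0.024, 0.023]
```

drive_tool(
  motion=[
    [0,-0.05,-0.004,0,-0.012,0.012],
    [0.001,-0.11,-0.004,0,-0.012,0.012],
    [0.006,-0.17,-0.004,0,-0.012,0.012],
    [0.018,-0.23,-0.004,0,-0.012,0.012],
    [0.035,-0.289,-0.004,0,-0.012,0.012],
    [0.041,-0.305,-0.004,0,-0.012,0.012],
    [0.041,-0.305,-0.004,0,-0.012,0.012],
  ],
)

```text
time_s: 6.0
tool_pos: [0.5091, 0.3257, 0.4071]
tcp_rot: [0.71, 0.01, -0.704, 0.003]
force: [4.6, 2.8, 1.7]
gripper_width: 0.124
```

```bash
python3 arc.py .271 1.6; python3 -c "
from h import *
s=read_camera('side');cv2.imwrite('pics/s2.png',cv2.resize(s['frame'][150:360,160:440],(800,600)))"
```

```text
flap 1.649 r 0.1542 (151.5)
t 6.0 grasp [0.5106 0.3271 0.2521] y [ 0.019 -1.    -0.009] F [4.6 2.8 1.7] w 0.124 q [-0.18, 0.39, -0.61, 1.41, 0.22, 1.39, -2.33]
1.6 [0.511 0.32  0.255] sgn -1 shift [-0.01, 0.022, -0.006] turn [0.007, -0.019, 0.018]
```

View pics/s2.png

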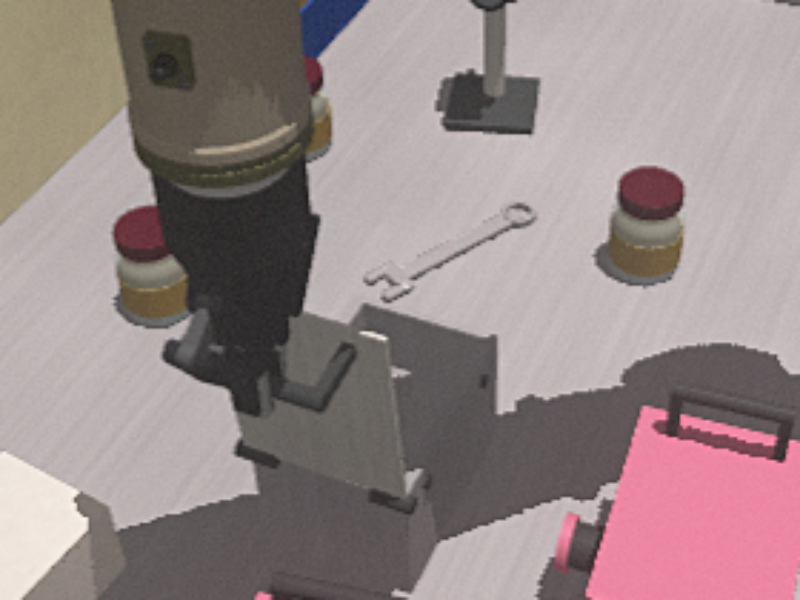

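Flap is upright at about 1.63. I'll release and rise clear of it.

drive_tool(
  motion=[
    [0,0,0,0,0,0],
    [0,0,0,0,0,0],
    [0,0,0,0,0,0],
  ],
  fingers=0.7,
)

```text
time_s: 6.3
tool_pos: [0.5086, 0.3258, 0.4077]
tcp_rot: [0.71, 0.01, -0.704, 0.003]
force: [0.1, -0.6, 0.1]
gripper_width: 0.301
```

drive_tool(
  motion=[
    [-0.08,0,0,0,0,0],
    [-0.2,0,0,0,0,0],
    [-0.35,0,0,0,0,0],
    [-0.5,0,0,0,0,0],
    [-0.5,0.16,0,0,0,0],
    [-0.5,0.32,0,0,0,0],
    [-0.5,0.48,0,0,0,0],
    [-0.5,0.6,0,0,0,0],
    [-0.5,0.6,0,0,0,0],
  ],
)

```text
time_s: 7.05
tool_pos: [0.5116, 0.1674, 0.5315]
tcp_rot: [0.711, 0.006, -0.703, 0.001]
force: [0.2, 0.1, -0.3]
gripper_width: 0.3
```

```bash
python3 -c "
from h import *
stat()
s=read_camera('wrist');t=read_camera('top');print(Rm(s).round(2).tolist(),s['xyz'])
for n,p in(('w',s),('t',t)):
  for q in('filter','blank','flap','filter_tab'):print(n,q,[(round(d['conf'],2),np.round(d['location']).tolist(),int(d['pixels'].sum())) for d in cut_out(p,q)])
# predicted tabs (box .5095,.191)
for y in(-.032,.013):
  for x in (-.022,.022): print(y,x,proj(s,(.5095+x,.191+y,.098)),proj(t,(.5095+x,.191+y,.098)))
cv2.imwrite('pics/w3.png',np.hstack([cv2.resize(s['frame'],(440,330)),cv2.resize(t['frame'][180:300,200:330],(360,330))]))"
```

```text
t 7.05 grasp [0.5132 0.1685 0.3765] y [ 0.009 -1.    -0.007] F [ 0.2  0.1 -0.3] w 0.3 q [0.08, 0.2, -0.55, 1.35, 0.11, 1.6, -2.02]
[[0.01, 0.95, 0.31], [-1.0, 0.01, -0.0], [-0.01, -0.31, 0.95]] [0.59559545 0.16793657 0.50191108]
w filter [(0.78, [296.0, 195.0], 689)]
w blank [(0.96, [332.0, 195.0], 390), (0.33, [295.0, 195.0], 724)]
w flap [(0.82, [91.0, 258.0], 9251), (0.63, [317.0, 373.0], 4366)]
w filter_tab [(0.91, [293.0, 190.0], 780)]
t filter [(0.75, [213.0, 244.0], 844), (0.22, [455.0, 200.0], 1759)]
t blank []
t flap [(0.96, [155.0, 273.0], 3198), (0.89, [210.0, 242.0], 828), (0.86, [239.0, 347.0], 2875)]
t filter_tab [(0.62, [209.0, 243.0], 927)]
-0.032 -0.022 [328.78652987 219.06269563] [273.33348743 251.02383591]
-0.032 0.022 [329.41827493 183.19527064] [273.87694451 233.38729034]
0.013 -0.022 [292.10709125 218.67498136] [254.97614957 250.73175629]
0.013 0.022 [291.50645984 182.81076576] [255.62381885 233.092934  ]
```

View pics/w3.png

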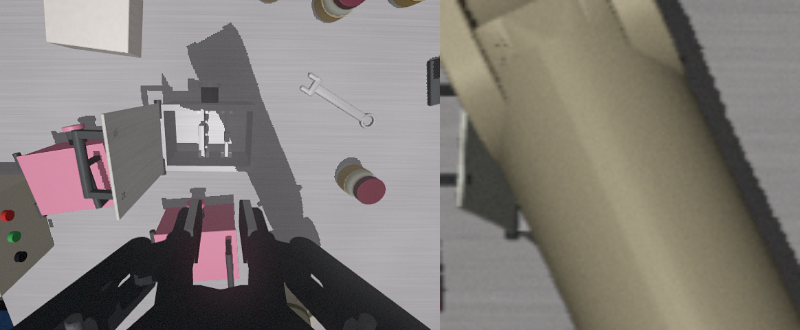

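The wrist view shows the open box at full-resolution pixels (235-370, 145-250), with two plates inside at columns ≈296 and ≈332. The network calls 296 the filter. I'll enlarge that area to confirm.

```bash
python3 -c "
from h import *
s=read_camera('wrist');cv2.imwrite('pics/w4.png',cv2.resize(s['frame'][140:260,230:380],(750,600),interpolation=cv2.INTER_CUBIC))"
```

```text
(no output)
```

View pics/w4.png

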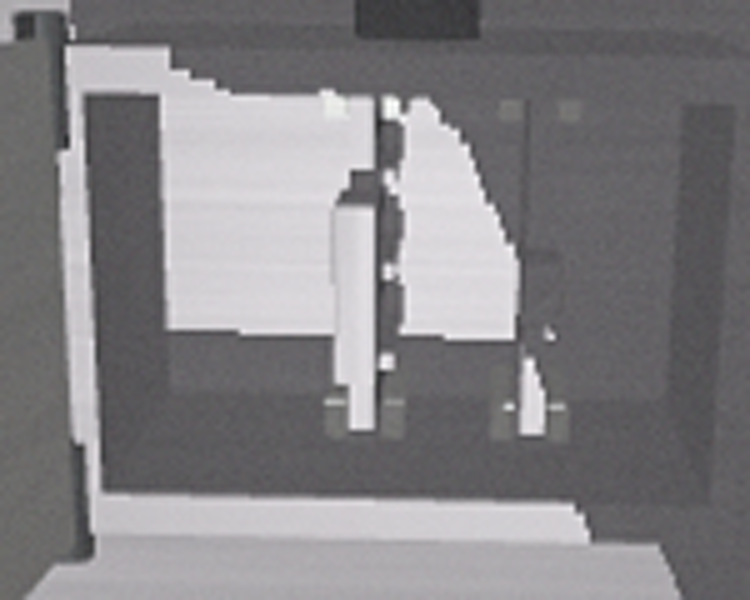

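The left plate, at crop columns 333-377, has the wide tab and ribs on its right (-y), so it is the filter in the +13 slot. The right plate, at crop (540,290), has the narrow tab and is the blank. I'll now localise the tab top.

```bash
python3 -c "
from h import *
stat()
s=read_camera('wrist')
g=cv2.cvtColor(s['frame'],6)[140:260,230:380]
print('tabrow',[int(v) for v in g[50,58:86]]);print('col',[int(v) for v in g[30:85,71]])
for q in ('filter_tab','filter'):
  for d in cut_out(s,q)[:1]:print(q,d['conf'],d['location'],at_z(s,d['location'],.085))
# tab top edges in the viewed crop
for a in ((337,205),(375,205),(375,385),(337,385)): print(at_z(s,(230+a[0]/5,140+a[1]/5),.098).round(4))
for a in ((165,90),(680,105),(70,47),(590,540)): print('rim',at_z(s,(230+a[0]/5,140+a[1]/5),.108).round(4))
go((.5095,.2035,.23),.015)
"
```

```text
t 7.6 grasp [0.5117 0.1769 0.376 ] y [ 0.021 -1.    -0.01 ] F [-0.2 -0.3 -0.4] w 0.303 q [0.07, 0.21, -0.56, 1.35, 0.1, 1.6, -2.02]
tabrow [213, 212, 213, 213, 213, 216, 215, 213, 195, 208, 206, 209, 211, 217, 223, 220, 179, 83, 90, 90, 97, 154, 225, 219, 219, 219, 217, 218]
col [214, 215, 217, 215, 92, 103, 100, 100, 96, 93, 106, 170, 220, 217, 214, 215, 215, 217, 216, 217, 217, 218, 218, 217, 217, 218, 218, 217, 218, 218, 217, 217, 218, 217, 216, 217, 216, 217, 217, 217, 216, 219, 217, 218, 217, 217, 217, 189, 218, 217, 216, 216, 216, 217, 218]
filter_tab 0.92 [303.3, 197.3] [0.5094562  0.20024013 0.085     ]
[0.5315 0.2066 0.098 ]
[0.5317 0.1976 0.098 ]
[0.4877 0.1973 0.098 ]
[0.4875 0.2066 0.098 ]
rim [0.5583 0.2449 0.108 ]
rim [0.5574 0.1282 0.108 ]
rim [0.5673 0.266  0.108 ]
rim [0.4523 0.1437 0.108 ]
sgn -1 shift [0.585, -0.109, 0.007] turn [0.009, -0.019, 0.02]
```

drive_tool(
  motion=[
    [0.2,-0.105,0.007,0.009,-0.019,0.02],
    [0.4,-0.105,0.007,0.009,-0.019,0.02],
    [0.585,-0.105,0.007,0.009,-0.019,0.02],
    [0.7,-0.105,0.007,0.009,-0.019,0.02],
    [0.76,-0.105,0.007,0.009,-0.019,0.02],
    [0.76,-0.105,0.007,0.009,-0.019,0.02],
    [0.76,-0.105,0.007,0.009,-0.019,0.02],
  ],
  fingers=0.55,
)

```text
time_s: 8.33
tool_pos: [0.5097, 0.2028, 0.3408]
tcp_rot: [-0.706, -0.005, 0.708, -0.006]
force: [0.8, 0.5, 0.3]
gripper_width: 0.447
```

```bash
python3 -c "
from h import *
stat();go((.5096,.2023,.13),.013);go((.5096,.2023,.088),.013)"
```

```text
t 8.33 grasp [0.5092 0.2027 0.1858] y [ 0.015 -1.     0.001] F [0.8 0.5 0.3] w 0.447 q [0.03, 0.31, -0.56, 1.66, 0.17, 1.23, -2.13]
sgn -1 shift [0.223, 0.002, -0.0] turn [0.004, 0.006, -0.001]
sgn -1 shift [0.391, 0.002, -0.001] turn [0.004, 0.006, -0.001]
```

drive_tool(
  motion=[
    [0.08,0,0,0.004,0.006,0],
    [0.16,0,0,0.004,0.006,0],
    [0.24,0,0,0.004,0.006,0],
    [0.31,0,0,0.004,0.006,0],
    [0.36,0,0,0.004,0.006,0],
    [0.39,0,0,0.004,0.006,0],
    [0.39,0,0,0.004,0.006,0],
    [0.39,0,0,0.004,0.006,0],
  ],
)

```text
time_s: 9.0
tool_pos: [0.5099, 0.203, 0.2446]
tcp_rot: [0.708, 0.005, -0.707, 0.005]
force: [0.3, -0.3, 0.2]
gripper_width: 0.448
```

```bash
python3 -c "
from h import *
stat();go((.5096,.2023,.088),.013)"
```

```text
t 9.0 grasp [0.5102 0.203  0.0896] y [ 0.013 -1.    -0.   ] F [ 0.3 -0.3  0.2] w 0.448 q [-0.0, 0.41, -0.54, 1.76, 0.24, 1.03, -2.19]
sgn -1 shift [0.006, 0.003, 0.001] turn [0.0, -0.003, 0.0]
```

drive_tool(
  motion=[
    [0.006,0.003,0,0,0,0],
    [0.006,0.003,0,0,0,0],
    [0.006,0.003,0,0,0,0],
    [0.006,0.003,0,0,0,0],
    [0.006,0.003,0,0,0,0],
    [0.006,0.003,0,0,0,0],
  ],
  fingers=1,
  force=50,
)

```text
time_s: 9.5
tool_pos: [0.5105, 0.2026, 0.2443]
tcp_rot: [0.708, 0.005, -0.706, 0.004]
force: [0.9, -0.1, 6.5]
gripper_width: 0.107
```

```bash
python3 -c "
from h import *
stat();go((.510,.2025,.23),.013)"
```

```text
t 9.5 grasp [0.5111 0.2028 0.0893] y [ 0.013 -1.    -0.001] F [ 0.9 -0.1  6.5] w 0.107 q [0.0, 0.41, -0.54, 1.76, 0.24, 1.03, -2.19]
sgn -1 shift [-0.563, -0.0, -0.0] turn [0.0, -0.008, 0.002]
```

drive_tool(
  motion=[
    [-0.04,0,0,0,0,0],
    [-0.09,0,0,0,0,0],
    [-0.14,0,0,0,0,0],
    [-0.2,0,0,0,0,0],
    [-0.27,0,0,0,0,0],
    [-0.35,0,0,0,0,0],
    [-0.44,0,0,0,0,0],
    [-0.53,0,0,0,0,0],
    [-0.6,0,0,0,0,0],
    [-0.6,0,0,0,0,0],
  ],
)

```text
time_s: 10.33
tool_pos: [0.5103, 0.203, 0.3997]
tcp_rot: [0.711, 0.006, -0.703, 0.004]
force: [0.9, -0.1, -1.7]
gripper_width: 0.107
```

```bash
python3 -c "
from h import *
stat();go((.5849,-.176,.235),.283)
s=read_camera('side');cv2.imwrite('pics/s5.png',cv2.resize(s['frame'][120:360,160:440],(700,600)))"
```

```text
t 10.33 grasp [0.512  0.2035 0.2447] y [ 0.013 -1.    -0.003] F [ 0.9 -0.1 -1.7] w 0.107 q [0.04, 0.27, -0.57, 1.57, 0.15, 1.33, -2.11]
sgn -1 shift [0.037, 1.52, -0.278] turn [-0.54, -0.022, 0.003]
```

View pics/s5.png

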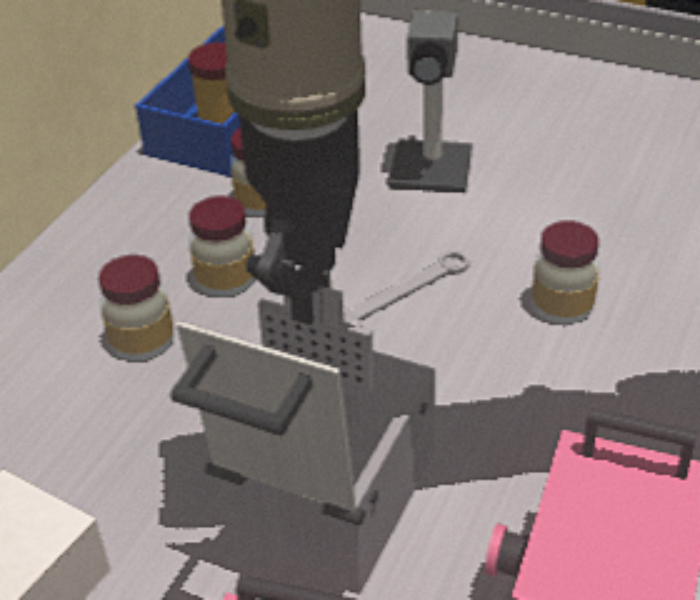

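Filter is held and clear of the box, flap upright. I'll carry it at this height.

drive_tool(
  motion=[
    [0.03,0.12,0,-0.05,-0.015,0],
    [0.03,0.25,-0.02,-0.1,-0.022,0],
    [0.03,0.38,-0.05,-0.15,-0.022,0],
    [0.03,0.5,-0.08,-0.2,-0.022,0],
    [0.03,0.63,-0.1,-0.24,-0.022,0],
    [0.03,0.74,-0.12,-0.27,-0.022,0],
    [0.03,0.8,-0.14,-0.27,-0.022,0],
    [0.03,0.8,-0.14,-0.27,-0.022,0],
  ],
)

```text
time_s: 11.05
tool_pos: [0.5481, -0.0022, 0.3882]
tcp_rot: [-0.704, -0.05, 0.707, -0.05]
force: [0.0, -0.3, -1.0]
gripper_width: 0.113
```

```bash
python3 -c "
from h import *
stat();go((.575,-.136,.225),.283)"
```

```text
t 11.05 grasp [ 0.5473 -0.0023  0.2332] y [ 0.14 -0.99  0.  ] F [ 0.  -0.3 -1. ] w 0.113 q [0.33, 0.26, -0.46, 1.59, 0.12, 1.32, -1.58]
sgn -1 shift [0.033, 0.545, -0.032] turn [-0.284, 0.01, 0.0]
```

drive_tool(
  motion=[
    [0.03,0.1,-0.01,-0.06,0.01,0],
    [0.03,0.21,-0.02,-0.13,0.01,0],
    [0.03,0.32,-0.03,-0.2,0.01,0],
    [0.03,0.42,-0.03,-0.26,0.01,0],
    [0.03,0.5,-0.032,-0.284,0.01,0],
    [0.03,0.545,-0.032,-0.284,0.01,0],
    [0.03,0.545,-0.032,-0.284,0.01,0],
    [0.03,0.545,-0.032,-0.284,0.01,0],
  ],
)

```text
time_s: 11.72
tool_pos: [0.5749, -0.1352, 0.3801]
tcp_rot: [-0.7, -0.1, 0.7, -0.099]
force: [0.4, 0.6, -2.2]
gripper_width: 0.107
```

```bash
python3 -c "
from h import *
stat();go((.5849,-.176,.208),.283)
a=[read_camera(n) for n in('side','top','wrist')]
for p in a:
  for q in ('filter_center','filter_tab','camera','camera_lens'): print(q,[(round(d['conf'],2),np.round(d['location']).tolist()) for d in cut_out(p,q)[:2]])
  print('lens pred',proj(p,(.610,-.2624,.16)), [proj(p,(.6226+dx,-.3056+dy,.185)).round(1).tolist() for dx,dy in ((.0156,.0358),(-.0324,.0218))])
cv2.imwrite('pics/a6.png',np.vstack([np.hstack([cv2.resize(a[0]['frame'][100:250,250:450],(400,300)),cv2.resize(a[1]['frame'][140:290,360:560],(400,300))]),np.hstack([cv2.resize(a[2]['frame'],(400,300)),np.zeros((300,400,3),np.uint8)])]))"
```

```text
t 11.72 grasp [ 0.5747 -0.135   0.2251] y [ 0.279 -0.96  -0.002] F [ 0.4  0.6 -2.2] w 0.107 q [0.49, 0.35, -0.41, 1.49, 0.14, 1.33, -1.22]
sgn -1 shift [0.068, 0.168, 0.007] turn [-0.001, 0.001, 0.003]
filter_center [(0.57, [327.0, 170.0])]
filter_tab [(0.75, [328.0, 166.0])]
camera [(0.76, [336.0, 180.0]), (0.34, [328.0, 168.0])]
camera_lens [(0.61, [336.0, 187.0])]
lens pred [331.12242959 145.33231312] [[322.4, 133.7], [341.1, 134.7]]
filter_center []
filter_tab []
camera [(0.77, [475.0, 191.0]), (0.22, [400.0, 217.0])]
camera_lens [(0.78, [476.0, 194.0])]
lens pred [449.71343174 199.10611202] [[455.2, 184.8], [461.8, 204.9]]
filter_center [(0.66, [320.0, 296.0])]
filter_tab [(0.83, [322.0, 296.0])]
camera [(0.84, [538.0, 245.0])]
camera_lens [(0.78, [544.0, 246.0]), (0.72, [321.0, 295.0])]
lens pred [536.38298296 271.35204762] [[602.4, 247.4], [578.8, 329.3]]
```

View pics/a6.png

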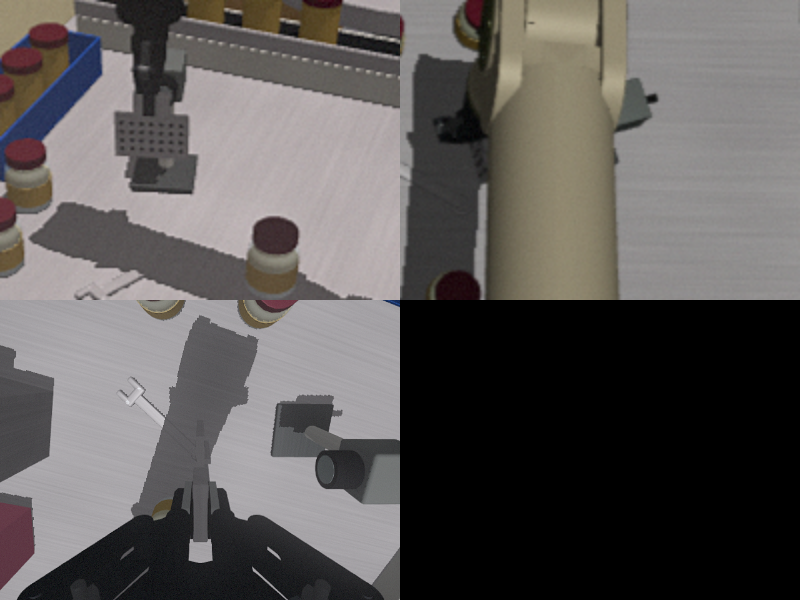

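The wrist shows the lens ring at about (523,270) against a predicted (536,271), so I'll refine the camera pose from an enlarged crop.

```bash
python3 -c "
from h import *
a=read_camera('wrist');cv2.imwrite('pics/w_raw7.png',a['frame']);cv2.imwrite('pics/w7.png',cv2.resize(a['frame'][150:340,420:640],(770,665))[:600])
import pickle;pickle.dump({k:a[k] for k in a if k!='frame'},open('w7.pkl','wb'));stat()"
```

```text
t 12.52 grasp [ 0.5751 -0.136   0.2257] y [ 0.279 -0.96  -0.   ] F [ 0.2  0.4 -1.7] w 0.108 q [0.49, 0.35, -0.41, 1.49, 0.14, 1.33, -1.22]
```

View pics/w7.png

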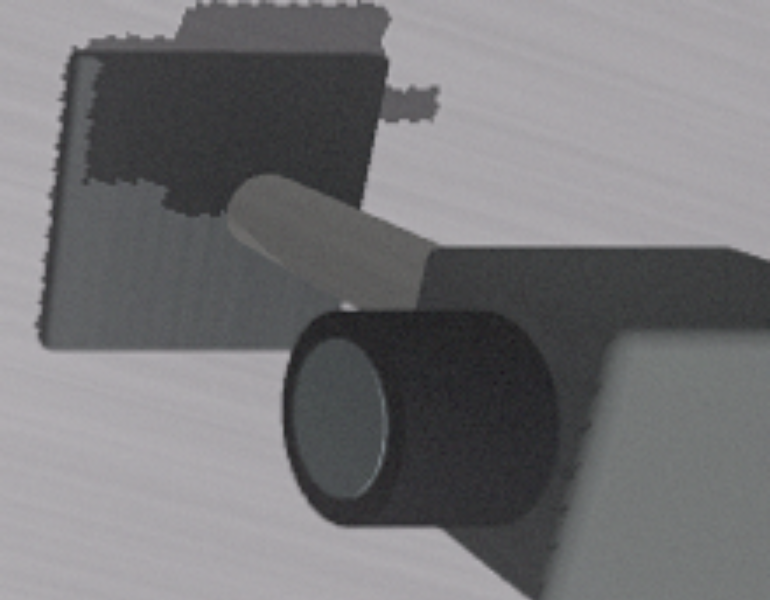

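```bash
cat > fit2.py <<'E'
from h import *
import pickle
from scipy.optimize import least_squares as LS
P={n:read_camera(n) for n in("side","top")};P["w"]=pickle.load(open("w7.pkl","rb"))
def camT(q,X):
    x,y,th=q[:3];X=np.array(X)/1000;c,s=np.cos(th),np.sin(th);return np.array([x+c*X[0]-s*X[1],y+s*X[0]+c*X[1],X[2]])
H='h'
obs=[("top",(-30,25,185),(456.4,186)),("top",(30,25,185),(479.6,179)),("top",(30,-25,185),(485.6,197.4)),("top",(-30,-25,185),(462,204)),
("side",(-45,0,160),(330.6,147.4)),("w",(-45,0,160),(517.7,269.4)),("w",(-30,25,185),(594.9,245.7)),("w",(-30,25,135),(544.3,221.4)),
("w",(-45,45,H),(440,164.9)),("w",(45,45,H),(530.9,165.7)),("w",(-45,-45,H),(432,249.4)),
("top",(-45,45,H),(427.6,198.4)),("top",(45,-45,H),(469,221)),("top",(-45,-45,H),(437,229.6))]
def run(sel):
    o=[k for k in obs if k[0] in sel]
    f=lambda q:np.concatenate([proj(P[n],camT(q,X if X[2]!=H else (X[0],X[1],q[3]*1000)))-px for n,X,px in o])
    r=LS(f,[.62,-.305,-1.29,.01],loss="soft_l1");print(sel,r.x.round(4),"lens",camT(r.x,(-45,0,160)).round(4),"spot",camT(r.x,(-135,0,160)).round(4),f(r.x).reshape(-1,2).round(1).tolist())
run(("w",));run(("top",));run(("top","side","w"))
E
python3 fit2.py
```

```text
('w',) [ 0.6205 -0.3034 -1.3145 -0.0066] lens [ 0.6091 -0.2599  0.16  ] spot [ 0.5863 -0.1728  0.16  ] [[10.4, 0.5], [-1.0, 0.7], [-7.3, -1.1], [5.0, -0.9], [-0.6, 1.0], [1.5, -3.7]]
('top',) [ 0.6245 -0.3052 -1.3024 -0.0195] lens [ 0.6126 -0.2618  0.16  ] spot [ 0.5887 -0.175   0.16  ] [[-1.3, -2.2], [-0.2, -1.3], [0.2, 0.3], [-0.7, -0.1], [0.8, 0.5], [0.4, 1.1], [0.7, 0.6]]
('top', 'side', 'w') [ 0.621  -0.3037 -1.3068 -0.0069] lens [ 0.6092 -0.2602  0.16  ] spot [ 0.5858 -0.1733  0.16  ] [[-1.9, -0.8], [-0.7, 0.2], [-0.4, 1.8], [-1.3, 1.3], [0.5, -1.6], [11.0, 0.4], [-0.6, 0.3], [-7.0, -1.4], [4.9, -1.0], [-0.6, 0.2], [2.0, -3.9], [1.2, 0.5], [1.1, 1.5], [1.2, 1.0]]
```

```bash
cat >> fit2.py <<'E'
print("--- head offset free")
def run2(sel):
    o=[k for k in obs if k[0] in sel]
    def T(q,X):
        x,y,z=X
        if z==H: z=q[3]*1000
        elif abs(x)==30: x+=q[4]*1000
        return camT(q,(x,y,z))
    f=lambda q:np.concatenate([proj(P[n],T(q,X))-px for n,X,px in o])
    r=LS(f,[.62,-.305,-1.29,.01,0.01],loss="soft_l1");print(sel,r.x.round(4),"lens",camT(r.x,(-45,0,160)).round(4),"spot",camT(r.x,(-135,0,160)).round(4),f(r.x).reshape(-1,2).round(1).tolist())
run2(("w",));run2(("top",));run2(("top","side","w"))
E
python3 fit2.py|sed -n '/---/,$p'
```

```text
--- head offset free
('w',) [ 0.6198 -0.2968 -1.2887  0.0054  0.0084] lens [ 0.6072 -0.2536  0.16  ] spot [ 0.5822 -0.1671  0.16  ] [[-0.1, 0.5], [1.3, -0.0], [-5.5, -1.6], [1.4, 0.4], [-0.7, 0.1], [-0.1, 0.1]]
('top',) [ 0.6203 -0.2967 -1.2906  0.0078  0.0099] lens [ 0.6079 -0.2534  0.16  ] spot [ 0.583  -0.1669  0.16  ] [[-0.9, -1.4], [0.1, -0.8], [0.7, 0.8], [-0.1, 0.7], [-0.4, -0.3], [0.3, 0.3], [0.2, 0.3]]
('top', 'side', 'w') [ 0.6198 -0.2968 -1.2877  0.0057  0.0092] lens [ 0.6073 -0.2535  0.16  ] spot [ 0.5821 -0.1671  0.16  ] [[-1.2, -1.1], [-0.2, -0.6], [0.5, 1.0], [-0.2, 0.9], [0.2, -0.3], [-0.2, 0.5], [2.8, -0.1], [-4.2, -1.7], [1.5, 0.4], [-0.6, 0.0], [0.1, 0.2], [-0.5, 0.1], [0.2, 0.6], [0.1, 0.7]]
```

With the head offset free, the fits from both views agree: spot (.5825,-.167,.16), facing yaw .282. I'll move in.

```bash
python3 -c "
from h import *
stat();go((.5838,-.1666,.209),.282)"
```

```text
t 12.72 grasp [ 0.5751 -0.136   0.2257] y [ 0.279 -0.96  -0.   ] F [ 0.   0.1 -1.8] w 0.107 q [0.49, 0.35, -0.41, 1.49, 0.14, 1.33, -1.22]
sgn -1 shift [0.067, 0.127, 0.001] turn [0.001, -0.0, 0.0]
```

drive_tool(
  motion=[
    [0.03,0.05,0,0,0,0],
    [0.05,0.09,0,0,0,0],
    [0.067,0.127,0,0,0,0],
    [0.067,0.127,0,0,0,0],
    [0.067,0.127,0,0,0,0],
  ],
)

```text
time_s: 13.13
tool_pos: [0.5838, -0.1679, 0.3629]
tcp_rot: [-0.7, -0.099, 0.701, -0.099]
force: [-0.7, 0.3, -1.9]
gripper_width: 0.106
```

```bash
python3 -c "
from h import *
stat();go((.5838,-.1666,.209),.282)
p=read_camera('side');cv2.imwrite('pics/s_raw8.png',p['frame'])
c=np.array([.5825,-.167,.16]);u=np.array([np.cos(.282),np.sin(.282),0])
im=cv2.resize(p['frame'][110:230,260:420],(800,600),interpolation=cv2.INTER_CUBIC)
for a,b in((-.045,-.03),(.045,-.03),(.045,.03),(-.045,.03),(-.022,.058),(.022,.058)):
  q=(proj(p,c+a*u+[-.003*np.sin(.282),.003*np.cos(.282),b])-[260,110])*5;print(q.round());cv2.circle(im,tuple(int(v) for v in q),4,(0,0,255),1)
cv2.imwrite('pics/s8.png',im)"
```

```text
t 13.13 grasp [ 0.5836 -0.1678  0.2079] y [ 0.277 -0.961 -0.001] F [-0.7  0.3 -1.9] w 0.106 q [0.52, 0.4, -0.39, 1.47, 0.15, 1.31, -1.17]
sgn -1 shift [-0.004, -0.005, -0.001] turn [-0.003, 0.003, 0.002]
[422. 337.]
[246. 326.]
[243. 224.]
[425. 235.]
[379. 182.]
[289. 177.]
```

View pics/s8.png

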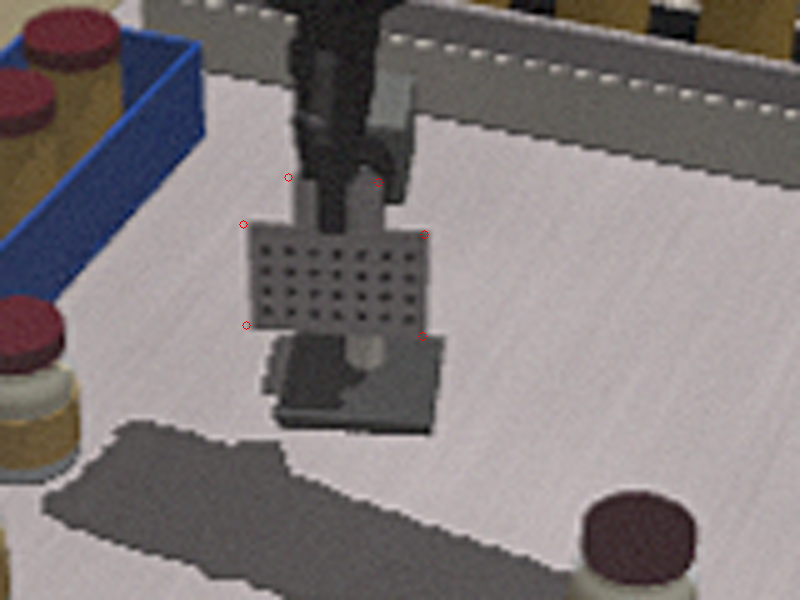

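The plate is upright and square to the lens, ribs to the lens, and about 2 mm toward -x. I'll make a small correction and hold for more than 1 s.

drive_tool(
  motion=[
    [-0.003,-0.002,-0.007,0,0,0],
    [-0.003,-0.002,-0.007,0,0,0],
    [-0.003,-0.002,-0.007,0,0,0],
    [-0.003,-0.002,-0.007,0,0,0],
    [-0.003,-0.002,-0.007,0,0,0],
    [-0.003,-0.002,-0.007,0,0,0],
    [-0.003,-0.002,-0.007,0,0,0],
    [-0.003,-0.002,-0.007,0,0,0],
    [-0.003,-0.002,-0.007,0,0,0],
    [-0.003,-0.002,-0.007,0,0,0],
  ],
)

```text
time_s: 14.02
tool_pos: [0.5855, -0.166, 0.3642]
tcp_rot: [-0.7, -0.1, 0.7, -0.099]
force: [1.0, 0.4, -1.3]
gripper_width: 0.106
```

drive_tool(
  motion=[
    [0,0,0,0,0,0],
    [0,0,0,0,0,0],
    [0,0,0,0,0,0],
    [0,0,0,0,0,0],
    [0,0,0,0,0,0],
    [0,0,0,0,0,0],
    [0,0,0,0,0,0],
    [0,0,0,0,0,0],
    [0,0,0,0,0,0],
    [0,0,0,0,0,0],
  ],
)

```text
time_s: 14.85
tool_pos: [0.5855, -0.166, 0.3642]
tcp_rot: [-0.7, -0.1, 0.7, -0.099]
force: [0.3, -0.0, -1.9]
gripper_width: 0.107
```

```bash
python3 -c "
from h import *
stat()
for y in(.282+1.571,.282-1.571): 
  for f in(1,-1): print(y);go((.5825,-.168,.209),y,flip=f)"
```

```text
t 14.85 grasp [ 0.5854 -0.1658  0.2092] y [ 0.278 -0.961 -0.001] F [ 0.3 -0.  -1.9] w 0.107 q [0.52, 0.4, -0.39, 1.46, 0.15, 1.31, -1.18]
1.853
sgn 1 shift [0.001, 0.005, 0.014] turn [3.141, 0.002, 0.001]
1.853
sgn -1 shift [0.001, 0.005, 0.014] turn [-3.142, -0.001, 0.002]
-1.289
sgn 1 shift [0.001, 0.005, 0.014] turn [-3.142, -0.001, 0.002]
-1.289
sgn -1 shift [0.001, 0.005, 0.014] turn [3.142, 0.002, 0.001]
```

Held for 1.7 s. Now the quarter turn, with a negative tool turn so joint 7 moves toward 0.

drive_tool(
  motion=[
    [0,0,0,-0.1,0,0],
    [0,0,0,-0.25,0,0],
    [0,0,0,-0.4,0,0],
    [0,0,0,-0.55,0,0],
    [0,0,0,-0.7,0,0],
    [0,0,0,-0.85,0,0],
    [0,0,0,-1,0,0],
  ],
)

```text
time_s: 15.43
tool_pos: [0.5855, -0.166, 0.3642]
tcp_rot: [-0.653, -0.271, 0.653, -0.27]
force: [-0.1, 0.6, -1.9]
gripper_width: 0.106
```

drive_tool(
  motion=[
    [0,0,0,-0.15,0,0],
    [0,0,0,-0.3,0,0],
    [0,0,0,-0.45,0,0],
    [0,0,0,-0.6,0,0],
    [0,0,0,-0.75,0,0],
    [0,0,0,-0.9,0,0],
    [0,0,0,-1,0,0],
    [0,0,0,-1,0,0],
  ],
)

```text
time_s: 16.1
tool_pos: [0.5854, -0.1661, 0.3642]
tcp_rot: [-0.566, -0.425, 0.566, -0.424]
force: [-0.1, -0.1, -1.8]
gripper_width: 0.107
```

```bash
python3 -c "
from h import *
stat();go((.5818,-.1646,.209),.282+1.571,flip=-1)"
```

```text
t 16.1 grasp [ 0.5853 -0.1659  0.2092] y [ 0.96  -0.279 -0.001] F [-0.1 -0.1 -1.8] w 0.107 q [0.64, 0.43, -0.56, 1.46, 0.23, 1.32, -0.22]
sgn -1 shift [0.001, -0.016, -0.002] turn [-1.131, -0.002, 0.002]
```

drive_tool(
  motion=[
    [0,-0.004,0,-0.15,0,0],
    [0,-0.008,0,-0.3,0,0],
    [0,-0.012,0,-0.45,0,0],
    [0,-0.016,0,-0.6,0,0],
    [0,-0.016,-0.002,-0.75,0,0],
    [0,-0.016,-0.002,-0.85,0,0],
    [0,-0.016,-0.002,-0.85,0,0],
  ],
)

```text
time_s: 16.68
tool_pos: [0.5817, -0.1646, 0.3642]
tcp_rot: [0.463, 0.535, -0.463, 0.534]
force: [-0.4, -0.5, -2.2]
gripper_width: 0.102
```

drive_tool(
  motion=[
    [0,0,0,-0.1,0,0],
    [0,0,0,-0.2,0,0],
    [0,0,0,-0.28,0,0],
    [0,0,0,-0.28,0,0],
    [0,0,0,-0.28,0,0],
  ],
)

```text
time_s: 17.1
tool_pos: [0.5817, -0.1647, 0.3642]
tcp_rot: [0.426, 0.565, -0.426, 0.564]
force: [0.0, -0.2, -1.7]
gripper_width: 0.106
```

```bash
python3 -c "
from h import *
stat();go((.5818,-.1646,.209),.282+1.571,flip=-1)
p=read_camera('side');w=read_camera('wrist')
im=np.hstack([cv2.resize(p['frame'],(640,480))[60:360,180:480]]);im=cv2.resize(im,(400,400))
c=np.array([.5825,-.167,.16])
for b in(-.03,0,.03): q=(proj(p,c+[0,0,b])-[180,60])*4/3;print(q.round());cv2.circle(im,tuple(int(v) for v in q),3,(0,0,255),1)
cv2.imwrite('pics/f9.png',np.hstack([im,cv2.resize(w['frame'],(400,300))[:, :] if 0 else cv2.copyMakeBorder(cv2.resize(w['frame'],(400,300)),0,100,0,0,0)]))"
```

```text
t 17.1 grasp [ 0.5816 -0.1645  0.2092] y [ 0.961  0.275 -0.   ] F [ 0.  -0.2 -1.7] w 0.106 q [0.71, 0.44, -0.66, 1.47, 0.27, 1.33, 0.3]
sgn -1 shift [0.001, 0.0, -0.0] turn [-0.007, -0.002, 0.001]
[196. 154.]
[196. 141.]
[196. 127.]
```

View pics/f9.png

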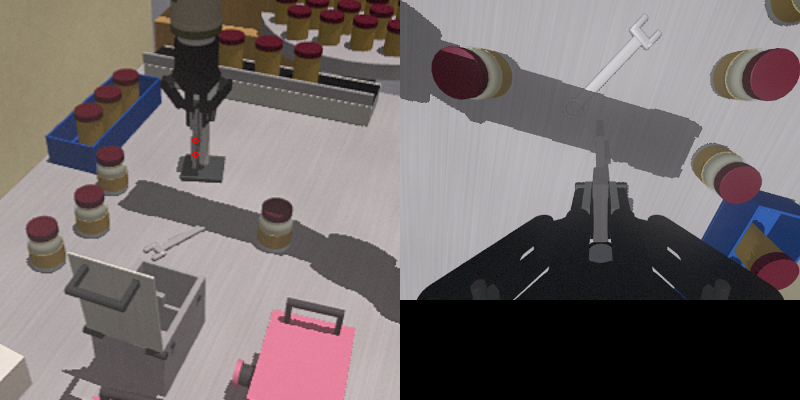

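The side view shows the plate edge-on at the spot, with the flap upright and the jars and wrench in place. I'll hold briefly and then hand in.

drive_tool(
  motion=[
    [0,0,0,-0.006,0,0],
    [0,0,0,-0.006,0,0],
    [0,0,0,-0.006,0,0],
    [0,0,0,-0.006,0,0],
    [0,0,0,-0.006,0,0],
    [0,0,0,-0.006,0,0],
    [0,0,0,-0.006,0,0],
    [0,0,0,-0.006,0,0],
    [0,0,0,-0.006,0,0],
    [0,0,0,-0.006,0,0],
  ],
)

```text
time_s: 18.03
tool_pos: [0.5817, -0.1646, 0.3642]
tcp_rot: [0.425, 0.566, -0.424, 0.565]
force: [-0.4, 0.5, -1.2]
gripper_width: 0.111
```

```bash
python3 -c "
from h import *
stat();print(close_job())"
```

```text
t 18.03 grasp [ 0.5816 -0.1645  0.2092] y [ 0.96   0.279 -0.   ] F [-0.4  0.5 -1.2] w 0.111 q [0.71, 0.44, -0.66, 1.47, 0.27, 1.33, 0.31]
the job is handed in; nothing more can be done
None
```

The job is done and handed in at 18.0 s.

**What I did:**
- I lifted the steel box's flap to about 1.63 rad and let go; it stayed upright.
- I drew the wide-tab filter plate straight up out of the +13 mm slot. The blanking plate was not gripped.
- I held the filter plate's ribbed face square to the lens for about 1.7 s.
- I then gave it a quarter turn, so a narrow edge points at the lens, and finished like that, still holding it.

**Last checks:**
- **Plate position:** by my fit, the plate's centre is within about 2–3 mm of the spot. Its turn is within about 0.01 rad, and the grip held steady.
- **Surroundings:** in the last pictures the flap is upright. The jars and wrench look undisturbed, the camera was not touched, and the part of the carton in view looks unmoved.
- **Forces:** the highest force I read was about 33 N at the wrist, when the fingers closed on the flap handle.

**What disagreed:**
- My first fit of the camera was about 9 mm off along the lens axis, because I assumed the head was centred on its stand. I refitted it with the wrist view before showing the plate; the refit left 3–4 px misfits at two of the head's corners.
- The side view then showed the plate about 2 mm off to one side, and I corrected that. I did not look again at the blanking plate after drawing the filter out.

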